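# Erect the folding sample tray and hold its label holder home

### The arm

A 6-joint arm with a two-finger parallel gripper is mounted at the origin on a cart in front of the work surface, level with it; the furniture and walls round the work are solid. World frame = base frame: x ahead of the robot, y to its left, z up, the work surface at z = 0. Lengths are in m, angles in rad, forces in N, time in s.
With the tool pointing down it reaches from about 0.35 to 0.925 m from the base axis. Payload 6.4 kg.
Tool frame: the origin (TCP) lies on the centre line of the jaws, within the pads' length; the fingertips stand robot.tip_reach ahead of it and the grasp point (between the pads) lies 5 mm behind it (robot.tip_reach is the distance from the TCP to the fingertips, in m); z points along the fingers, x is the direction in which the jaws open and shut, and the axes are right-handed (so a half turn about z gives the same grasp; the last joint's range is limited). The gripper opens to 94 mm and grips with 3 to 60 N. Pads are 16 mm wide; open, the fingers measure 119 mm over their backs; the gripper's body (75 mm by 177 mm) begins 78 mm behind the grasp point.
Start: joints at [-0.174, 0.245, 1.558, -0, 1.339, -0.174], TCP at [0.65, 0, 0.219] pointing down, gripper open.
Joint ranges: [-3.13, 3.13], [-1.02, 2.26], [0.13, 2.54], [-0.95, 4.09], [0.21, 2.88], [-2.74, 2.74]. Speed limits (rad/s): [2.57, 2.57, 3.14, 3.14, 3.14, 3.14].

### API

Orientations are given as a rotation vector (axis times angle).
In Python, from plant import robot gives the robot as it stands. Calls block until the motion is done:
- robot.goto(position, orientation): joint-space move of the TCP to a pose.
- robot.servo_line(position, ori=None, v=0.15): straight line of the TCP; ori=None keeps the orientation; v is the mean speed in m/s.
- robot.set_joints(angles): joint-space move.
- robot.open_gripper() and robot.clamp(grasp_force=None): open the fingers fully, or close them until they stop; grasp_force is the grip in N (None keeps the last).
- robot.hold(seconds).
- robot.solve_ik(position, orientation): joint angles nearest the present ones, or None.
- robot.camera(name): name is "scene" or "side" or "wrist"; returns a dict with "image" (384x512x3 uint8, red, green, blue), "K" (3x3 intrinsics, pixels), "cam_to_world" (4x4, takes a point from camera to world coordinates). Camera axes: x right, y up, looking along -z (the intrinsics and any distortion apply to the point x, -y, -z); pixel columns grow to the right and rows downward; lengths in m; the calibration is good to about 2 mm. A picture is of the moment at which its call begins. There is no depth.
A pose or a line that the arm cannot do raises robot.MotionError and nothing moves.
- robot.hand_in(): hands the job in, once; it reports no verdict.
Readings, each from a call of its own:
- robot.read_time(): time.
- robot.read_q(): joint angles.
- robot.read_joint_vel(): joint speeds.
- robot.read_tau(): joint torques, N m.
- robot.read_eef_pos(): TCP position.
- robot.read_ee_rot(): TCP orientation.
- robot.read_force(): force on the tool from outside, world axes, zero at the start.
- robot.read_moment(): the same for the moment, N m.
- robot.read_gripper_width(): finger opening in m.
Only numpy, scipy, OpenCV 4.12 (cv2) and the standard library are available. Lean on these libraries where they do the work, as an engineer would, in place of code of your own. Each camera call takes 0.05 s, during which the arm holds its last target.

### The job

Set up the folding sample tray: first raise its left, right and back walls until all three stand upright. Then take the blue label holder, slide its tongue under the aluminium lip at the tray's open front, and push against the hidden spring until the upright plate sits flush against the lip. Finish while still holding it pressed home there, since the spring pushes it out if you let go; leave the mould, tumbler, jar and tape roll where they stand.

Things in the scene. Friction and masses are not known exactly. Their poses are not given: they have to be found in the camera images.
- tray: Folding sample tray, fixed; origin at table height under the centre of its floor, x axis from the open front to the back, y to its left. Wooden floor 106 x 126 mm, top 11 mm above the table, between x = -54 and +52 mm. Walls hinge at left, right and back; an aluminium lip runs across the front.
- lip (a point): Middle of the foremost line of the tray's lip (tray x = -61 mm), 10 mm above the table; axes as the tray's, x points into the slot. The lip is 6 mm high, its top 13 mm above the table; the slot below it is 7 mm high above the bare table and 72 mm wide between two end cheeks. A hidden sprung bar is met 24 mm behind this point.
- wall_left (a joint): Left wall: plywood panel 92 x 55 x 4 mm, hinged at its lower edge, 65 mm to the left of the tray's centre (+y), 10 mm above the table. Value: rad above lying flat outwards; lowest 0, 1.571 upright at its stop, start 0.4 to 0.8 (leaning out). Friction hinge: 0.6 N at the free edge moves it, it stays where left. Pushing inwards from outside raises it; end the push near mid-height, not at the hinge.
- wall_right (a joint): Right wall: plywood panel 92 x 55 x 4 mm, hinged at its lower edge, 65 mm to the right of the tray's centre (-y), 10 mm above the table. Value: rad above lying flat outwards; lowest 0, 1.571 upright at its stop, start 0.4 to 0.8 (leaning out). Friction hinge: 0.6 N at the free edge moves it, it stays where left. Pushing inwards from outside raises it; end the push near mid-height, not at the hinge.
- wall_back (a joint): Back wall: plywood panel 120 wide, 55 high, 4 mm thick, hinged at its lower edge 54 mm behind the tray's centre (+x), 10 mm above the table. Values, start, friction and stop as for the left wall; it leans away from the robot and is raised by pulling towards the robot from behind it.
- wall_left_edge (a point): Middle of the free edge of the left wall (a green bead 6 mm thick), 52.5 mm from its hinge line.
- wall_right_edge (a point): Middle of the free edge of the right wall (a green bead 6 mm thick), 52.5 mm from its hinge line.
- wall_back_edge (a point): Middle of the free edge of the back wall (a green bead 6 mm thick), 52.5 mm from its hinge line.
- label_holder: Blue L-shaped label holder, 80 g, starts standing left or right of the tray's front; origin on its underside below the middle of the plate. Plate 8 (x) x 80 (y) x 55 mm tall, white label on its -x face. Tongue 4 mm thick, 60 wide, flat on the table from the plate to x = +34 mm; ledge 4 mm thick to x = -16. Home: origin at tray x = -65, y = 0 mm, axes parallel to the tray's.
- spring_bar (a joint): Hidden sprung bar in the slot: how far it is pushed back, in m. 0 at rest (4 N preload), about 0.006 (7 N) when the label holder is home, stop at 0.009. With the tongue rubbing in the slot it can take 10 to 25 N to press the holder fully home.
- optic_mould: Cream ribbed round mould, 68 mm across, 54 mm tall, a bystander on the side of the tray's front where the label holder is not; origin under its centre.
- amber_tumbler: Amber glass tumbler, 62 mm across, 82 mm tall, bystander at the back left; origin under its centre.
- ochre_jar: Ochre pigment jar with black lid, 54 mm across, 88 mm tall, bystander at the back left; origin under its centre.
- tape_roll: Roll of tape lying flat, 104 mm across, 25 mm tall, bystander at the right; origin under its centre.
Things that resemble listed ones, but are neither listed nor needed, are in the scene too. Of the things like the label_holder, leave any that is green or turquoise; of the rest the larger one is meant.

How it is judged:
On the way, in this order (a step that is already met when the one before it is completed fails the run):
1. left, right and back walls all stand upright (value of joint each of wall_left, wall_right, wall_back above 1.44 rad), for 0.2 s.
2. the label holder's tongue is under the lip (x of label_holder in the frame of tray between -0.085 and -0.06 m and y of label_holder in the frame of tray between -0.012 and 0.012 m and height (world z) of label_holder below 0.006 m), for 0.1 s.
At the end, for the whole second after the job is handed in: All walls within 7 degrees of upright; the label holder stands with its tongue under the lip, plate within 2.5 mm of it, square within 4.5 degrees, within 10 mm of the slot's middle; fingers press on it (over 2 N), holding the spring bar back over 4 mm through the last second (all of step 1 and x of label_holder in the frame of tray between -0.0675 and -0.062 m and y of label_holder in the frame of tray between -0.01 and 0.01 m and height (world z) of label_holder below 0.005 m and angle between label_holder's own z axis and vertical below 0.1 rad and angle between the x axis of label_holder and the x axis of tray, either way round below 0.08 rad and value of joint spring_bar above 0.004 m and contact force between the fingers and label_holder above 2 N and linear speed of label_holder below 0.02 m/s); the arm keeps its last pose, push and grip.
It fails at once if the mould, tumbler, jar or tape roll is moved by more than 3 cm (distance of any of optic_mould, amber_tumbler, ochre_jar, tape_roll from where it was at the start of the episode above 0.03 m).
It also fails if it takes over 70 s, if anything falls off the work surface, if the arm or the gripper's body presses on something with over 40 N, if the wrist force passes 120 N, or if a joint passes its speed limit or range.

## Working session

There is one attempt and no reset: what is moved stays moved. The work goes in short steps, each a Python script; the robot and the scene stay as the last script left them, time stands still between calls to the robot, and variables do not carry over. Pictures are saved under pics/ and viewed, and the job is handed in when it is done.

```bash
ls; mkdir -p pics
python3 - <<'E'
from plant import robot
import cv2,numpy as np
for n in ["scene","side","wrist"]:
    c=robot.camera(n); cv2.imwrite(f"pics/{n}0.png",c["image"][:,:,::-1])
    print(n,np.round(c["K"],1).tolist(),np.round(c["cam_to_world"],3).tolist(),[k for k in c])
print(robot.tip_reach,robot.read_time(),robot.read_ee_rot(),robot.read_force())
E
```

```text
pics
scene [[465.1, 0.0, 255.7], [0.0, 465.1, 193.2], [0.0, 0.0, 1.0]] [[0.781, 0.435, -0.448, -0.03], [-0.625, 0.529, -0.575, -0.729], [-0.013, 0.729, 0.685, 0.899], [0.0, 0.0, 0.0, 1.0]] ['image', 'K', 'cam_to_world']
side [[425.2, 0.0, 258.9], [0.0, 425.2, 190.3], [0.0, 0.0, 1.0]] [[0.901, 0.303, -0.311, 0.155], [-0.434, 0.611, -0.663, -0.792], [-0.011, 0.732, 0.681, 0.854], [0.0, 0.0, 0.0, 1.0]] ['image', 'K', 'cam_to_world']
wrist [[302.0, 0.0, 254.3], [0.0, 302.0, 195.0], [0.0, 0.0, 1.0]] [[1.0, -0.0, 0.001, 0.65], [0.0, 0.971, 0.238, 0.069], [-0.001, -0.238, 0.971, 0.383], [0.0, 0.0, 0.0, 1.0]] ['image', 'K', 'cam_to_world']
0.014 0.15 [-3.14135454e+00  1.89747378e-05  2.24704852e-03] [-0.03032227 -0.30409697  0.44574652]
```

View pics/scene0.png

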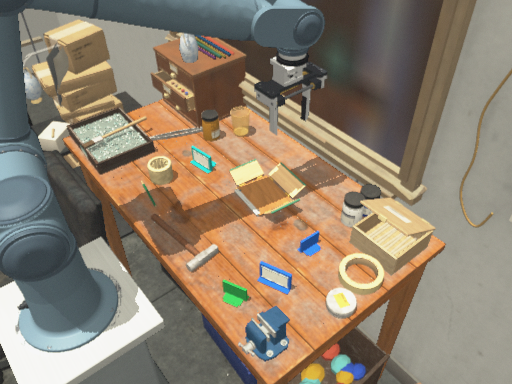

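View pics/side0.png

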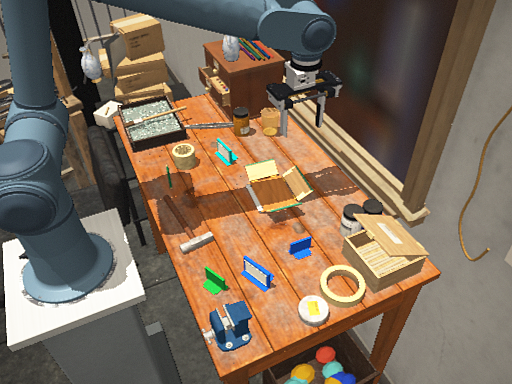

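View pics/wrist0.png

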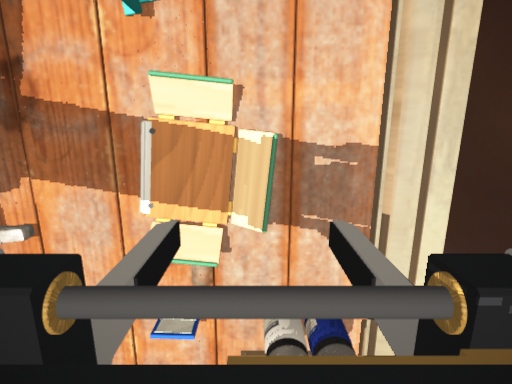

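The scene image shows these label-holder lookalikes:
- Large blue with white label at (275,277).
- Small blue at (309,243).
- Green at (234,293).
- Turquoise at (203,159).

The large blue one fits: it is neither green nor turquoise, and it is the larger of the two blue ones. The wrist view shows the tray, with its lip at about u=146, v=122–213.

```bash
cat > h.py <<'E'
import cv2,numpy as np
from plant import robot
def rot_ray(c,uv):
    d=np.linalg.inv(c["K"])@np.array([uv[0],uv[1],1.]); d=np.array([d[0],-d[1],-d[2]])
    M=np.array(c["cam_to_world"]); return M[:3,3],M[:3,:3]@d
def onz(c,uv,z):
    o,d=rot_ray(c,uv); return o+d*(z-o[2])/d[2]
def proj(c,p):
    M=np.linalg.inv(np.array(c["cam_to_world"])); q=M[:3,:3]@np.array(p)+M[:3,3]
    r=np.array(c["K"])@np.array([q[0],-q[1],-q[2]]); return r[:2]/r[2]
def crop(img,x0,y0,x1,y1,s,fn):
    cv2.imwrite(fn,cv2.resize(img[y0:y1,x0:x1,::-1],None,fx=s,fy=s,interpolation=cv2.INTER_CUBIC))
E
python3 - <<'E'
from h import *
import pickle
cs={n:robot.camera(n) for n in ["scene","side","wrist"]}
pickle.dump(cs,open("c0.pkl","wb"))
crop(cs["wrist"]["image"],120,60,290,270,2.8,"pics/w1.png")
crop(cs["scene"]["image"],210,220,350,320,5,"pics/s1.png")
crop(cs["side"]["image"],190,220,330,320,5,"pics/d1.png")
E
```

```text
(no output)
```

View pics/w1.png

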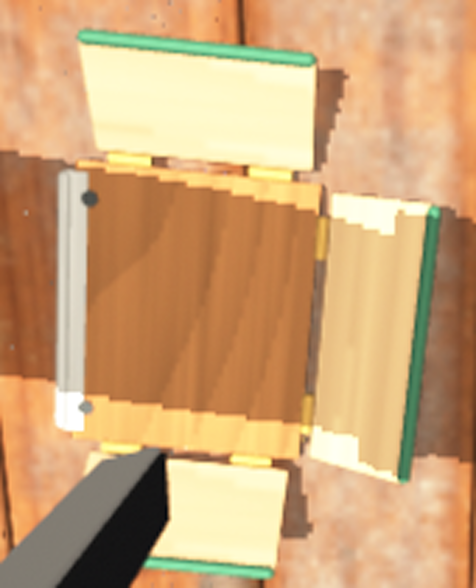

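View pics/s1.png

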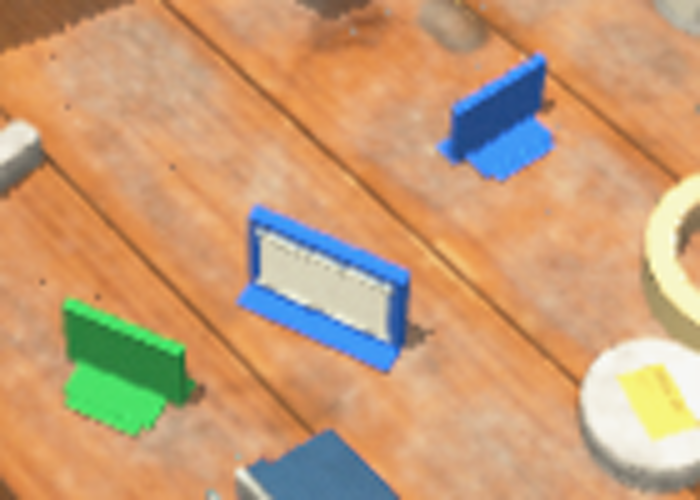

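View pics/d1.png

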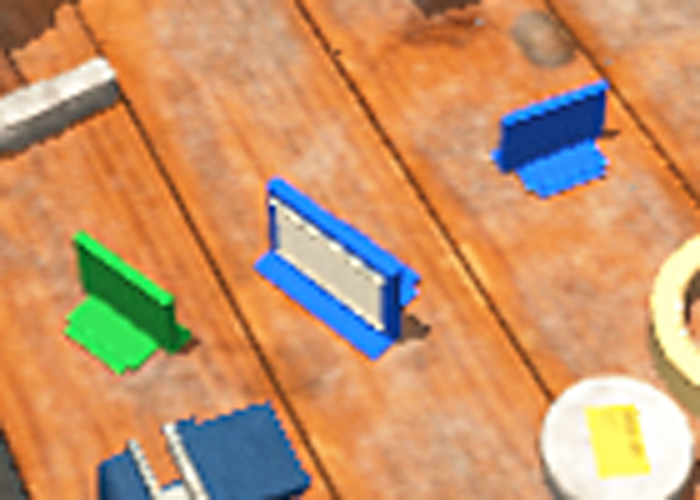

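The crops confirm the choice. The large blue holder with the white label is at scene (275,277), about 1.4 times the width of the small blue one. Next I'll measure the tray and the holder.

Run:
```python
from h import *
import pickle
cs=pickle.load(open("c0.pkl","rb")); w=cs["wrist"]
f=lambda x,y:((x+.5)/2.8-.5+120,(y+.5)/2.8-.5+60)
for n,p,z in [("bl",(322,184),.011),("br",(299,458),.011),("fl",(80,160),.011),("fr",(72,437),.011),("lipFL",(58,170),.013),("lipFR",(55,430),.013),("lipBL",(88,172),.013),("lipBR",(86,430),.013)]:
    print(n,np.round(onz(w,f(*p),z),4))
for n in ["scene","side","wrist"]:
    im=cs[n]["image"]; hsv=cv2.cvtColor(im,cv2.COLOR_RGB2HSV)
    m=cv2.inRange(hsv,(100,140,90),(125,255,255))
    k,l,st,ce=cv2.connectedComponentsWithStats(m)
    print(n,[(st[i].tolist(),ce[i].round(0).tolist()) for i in range(1,k) if st[i][4]>40])
# holder top-edge of plate endpoints at z=.055 (scene crop, scale5 off 210,220)
g=lambda x,y,ox,oy:((x+.5)/5-.5+ox,(y+.5)/5-.5+oy)
s=cs["scene"];d=cs["side"]
print("scene top", onz(s,g(250,212,210,220),.055),onz(s,g(403,282,210,220),.055)) # front top edge
print("side top", onz(d,g(270,190,190,220),.055),onz(d,g(391,276,190,220),.055))
print("scene ledge", onz(s,g(238,302,210,220),.004),onz(s,g(388,371,210,220),.0))
print("side ledge", onz(d,g(254,266,190,220),.004),onz(d,g(377,360,190,220),.0))
```

```text
bl [0.6262 0.0637 0.011 ]
br [ 0.6136 -0.0604  0.011 ]
fl [0.523  0.0736 0.011 ]
fr [ 0.5089 -0.0502  0.011 ]
lipFL [0.5139 0.0695 0.013 ]
lipFR [ 0.5022 -0.0462  0.013 ]
lipBL [0.5267 0.0687 0.013 ]
lipBR [ 0.5164 -0.0462  0.013 ]
scene [([298, 231, 22, 25, 311], [310.0, 244.0]), ([258, 262, 34, 32, 292], [276.0, 279.0]), ([342, 363, 23, 17, 218], [355.0, 370.0])]
side [([249, 40, 20, 17, 43], [259.0, 48.0]), ([289, 237, 23, 22, 340], [301.0, 248.0]), ([241, 256, 33, 36, 322], [258.0, 275.0]), ([226, 301, 26, 24, 366], [238.0, 311.0]), ([210, 310, 14, 23, 142], [216.0, 322.0]), ([215, 329, 36, 22, 235], [232.0, 341.0]), ([331, 371, 25, 13, 203], [345.0, 378.0])]
wrist [([150, 319, 48, 20, 271], [174.0, 333.0]), ([311, 320, 27, 33, 318], [321.0, 331.0])]
scene top [ 0.38517416 -0.20551146  0.055     ] [ 0.41317601 -0.27915945  0.055     ]
side top [ 0.3858168  -0.20892454  0.055     ] [ 0.41506708 -0.27793248  0.055     ]
scene ledge [ 0.37241139 -0.2117205   0.004     ] [ 0.40336704 -0.28293735  0.        ]
side ledge [ 0.37458609 -0.21052661  0.004     ] [ 0.4057477  -0.28227165  0.        ]
```

```bash
cat >> h.py <<'E'
from scipy.spatial.transform import Rotation as Ro
YAW=np.deg2rad(-5.8); T0=np.array([0.5685,0.006,0.])
RT=Ro.from_euler('z',YAW).as_matrix()
def tw(x,y,z): return T0+RT@np.array([x,y,z])
def tray(p): return RT.T@(np.array(p)-T0)
def ori(yaw): return (Ro.from_euler('z',yaw)*Ro.from_euler('x',np.pi)).as_rotvec()
E
python3 - <<'E'
from h import *
import pickle
from scipy.optimize import minimize_scalar as ms
cs=pickle.load(open("c0.pkl","rb")); w=cs["wrist"]
f=lambda x,y:((x+.5)/2.8-.5+120,(y+.5)/2.8-.5+60)
def ang(fn,uv):
    r=ms(lambda a:np.linalg.norm(proj(w,fn(a))-uv),bounds=(0,1.6),method='bounded'); return r.x,r.fun
print("L",ang(lambda a:tw(0,.065+.0525*np.cos(a),.01+.0525*np.sin(a)),f(197,48)))
print("R",ang(lambda a:tw(0,-.065-.0525*np.cos(a),.01+.0525*np.sin(a)),f(190,572)))
print("B",ang(lambda a:tw(.054+.0525*np.cos(a),0,.01+.0525*np.sin(a)),f(422,340)))
print("sill wrist",onz(w,(385,150),.0),onz(w,(385,150),.05))
s=cs["scene"]
for n,p,z in [("vise",(267,330),.05),("vise near",(262,318),.06),("smallblue",(309,243),.03),("mould",(160,163),.054),("turq",(203,159),.03),("tumbler",(240,112),.08),("jar",(210,113),.088),("tape",(361,272),.0),("black jars",(354,205),.04),("hammer",(203,258),.0),("sill",(330,185),0.05),("stick",(147,192),0.04)]:
    q=onz(s,p,z); print(n,q.round(3),"tray",tray(q).round(3))
E
```

```text
L (np.float64(0.5398722776002922), np.float64(0.8422633418944087))
R (np.float64(0.16340793616764254), np.float64(4.929756433242423))
B (np.float64(0.38507853105974), np.float64(3.1588752656791237))
sill wrist [0.81470913 0.03326575 0.        ] [0.79324713 0.03788678 0.05      ]
vise [ 0.29  -0.347  0.05 ] tray [-0.242 -0.38   0.05 ]
vise near [ 0.295 -0.324  0.06 ] tray [-0.238 -0.356  0.06 ]
smallblue [ 0.528 -0.221  0.03 ] tray [-0.017 -0.23   0.03 ]
mould [0.39  0.253 0.054] tray [-0.203  0.228  0.054]
turq [0.51  0.216 0.03 ] tray [-0.079  0.203  0.03 ]
tumbler [0.701 0.283 0.08 ] tray [0.104 0.289 0.08 ]
jar [0.619 0.329 0.088] tray [0.017 0.326 0.088]
tape [ 0.58  -0.348  0.   ] tray [ 0.048 -0.351  0.   ]
black jars [ 0.702 -0.206  0.04 ] tray [ 0.155 -0.198  0.04 ]
hammer [ 0.312 -0.074  0.   ] tray [-0.247 -0.105  0.   ]
sill [ 0.701 -0.119  0.05 ] tray [ 0.144 -0.111  0.05 ]
stick [0.307 0.184 0.04 ] tray [-0.279  0.151  0.04 ]
```

```bash
cat >> h.py <<'E'
TR=robot.tip_reach
def guarded(pts_fn, ss, fdir, fmax, base, v=0.05):
    for s in ss:
        robot.servo_line(pts_fn(s),v=v); F=robot.read_force()-base; f=float(F@fdir)
        if abs(f)>fmax: break
    return s,F
E
python3 - <<'E'
from h import *
robot.clamp(20)
def wall(sgn):
    yaw=YAW
    robot.goto(tw(0,sgn*.148,.12),ori(yaw)); robot.servo_line(tw(0,sgn*.148,.022+TR),v=.15)
    robot.hold(.1); b=robot.read_force()
    robot.servo_line(tw(0,sgn*.10,.028+TR),v=.1); print("F100",(robot.read_force()-b).round(2))
    s,F=guarded(lambda s:tw(0,sgn*s,.030+TR),np.arange(.097,.0705,-.0015),RT@np.array([0,1,0]),3.5,b)
    print(sgn,s,F.round(2),tray(robot.read_eef_pos()).round(4),robot.read_time())
    robot.servo_line(tw(0,sgn*.105,.04+TR),v=.15); robot.servo_line(tw(0,sgn*.125,.14),v=.2)
wall(1)
c=robot.camera("scene"); crop(c["image"],200,130,340,240,5,"pics/s2.png")
E
```

```text
F100 [ 0.2   1.44 -0.7 ]
1 0.07599999999999998 [ 0.53  7.29 -1.39] [-0.      0.0774  0.044 ] 7.7083
```

View pics/s2.png

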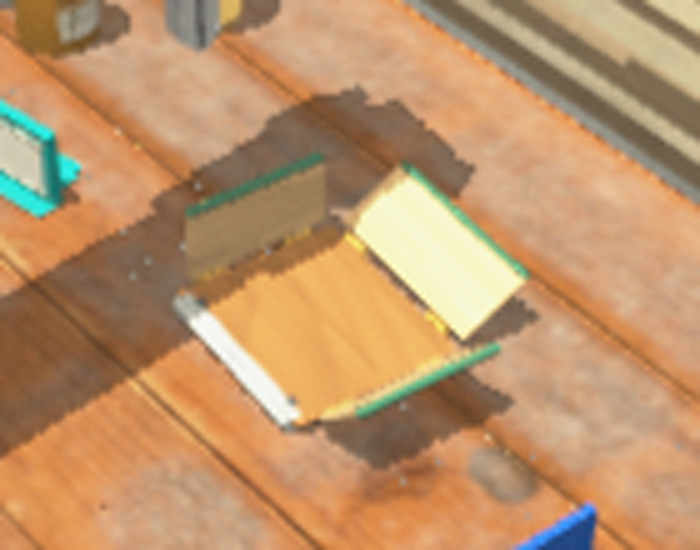

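The left wall stands upright, and the push met its stop at 7 N. Next are the right and back walls.

Run:
```python
from h import *
def wall(tx,off,axis,yaw):
    # axis: outward unit in tray
    a=np.array(axis)
    P=lambda s,z:tw(*(np.array([tx[0],tx[1]])+a*s),z)
    robot.goto(P(off+.083,.14),ori(yaw)); robot.servo_line(P(off+.083,.022+TR),v=.2)
    robot.hold(.1); b=robot.read_force()
    robot.servo_line(P(off+.035,.028+TR),v=.1); print("F",(robot.read_force()-b).round(2))
    s,F=guarded(lambda s:P(s,.030+TR),np.arange(off+.032,off+.0055,-.0015),RT@np.array([a[0],a[1],0]),3.5,b)
    print(axis,s,F.round(2),tray(robot.read_eef_pos()).round(4),robot.read_time())
    robot.servo_line(P(off+.04,.04+TR),v=.15); robot.servo_line(P(off+.06,.16),v=.25)
robot.servo_line(tw(0,.1,.2),v=.3)
wall((0,0),.065,(0,-1),YAW)
robot.servo_line(tw(.05,-.1,.2),v=.3)
q=robot.solve_ik(tw(.137,0,.16),ori(YAW+np.pi/2)); q2=robot.solve_ik(tw(.137,0,.16),ori(YAW-np.pi/2)); print(q,q2)
yaw=YAW+np.pi/2 if q2 is None or (q is not None and abs(q[5])<=abs(q2[5])) else YAW-np.pi/2
wall((0,0),.054,(1,0),yaw)
robot.servo_line(tw(.02,0,.25),v=.3)
c=robot.camera("scene"); crop(c["image"],200,130,340,240,5,"pics/s3.png")
c=robot.camera("side"); crop(c["image"],220,130,360,240,5,"pics/d3.png")
```

```text
F [-1.06 -0.45 -0.35]
(0, -1) 0.07599999999999998 [-1.26 -5.71 -0.43] [-0.     -0.0771  0.044 ] 15.225
[-1.71569437e-01  4.21167356e-01  1.44818714e+00 -4.44089210e-16
  1.27223816e+00 -1.64113667e+00] [-1.71569437e-01  4.21167356e-01  1.44818714e+00 -4.44089210e-16
  1.27223816e+00  1.50045599e+00]
F [ 2.74 -0.52  1.14]
(1, 0) 0.06499999999999997 [ 3.57 -0.91 -1.94] [ 0.0655 -0.      0.0441] 23.2333
```

View pics/s3.png

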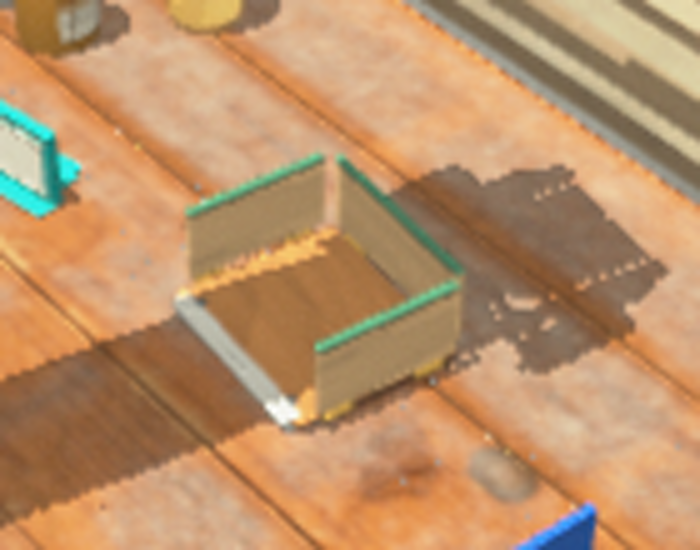

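View pics/d3.png

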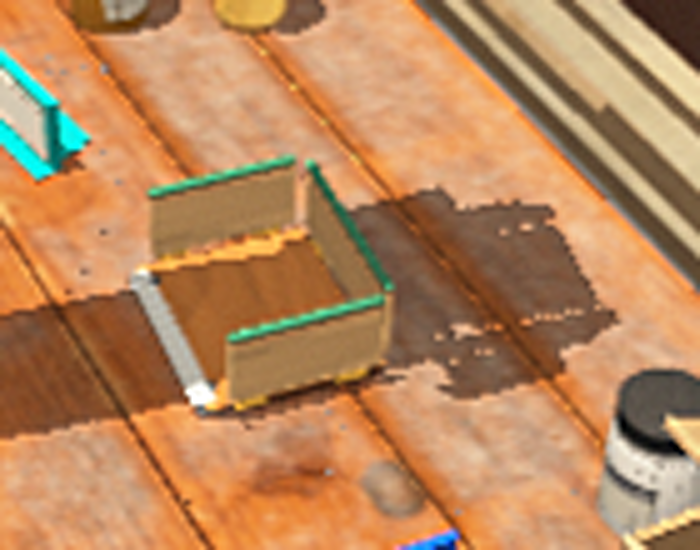

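Run:
```python
from h import *
import pickle
cs=pickle.load(open("c0.pkl","rb"))
def tri(a,b):
    (o1,d1),(o2,d2)=rot_ray(cs["scene"],a),rot_ray(cs["side"],b)
    A=np.stack([d1,-d2],1); t=np.linalg.lstsq(A,o2-o1,rcond=None)[0]; p,q=o1+d1*t[0],o2+d2*t[1]; return tray((p+q)/2).round(4),np.linalg.norm(p-q).round(4)
S=lambda x,y:((x+.5)/5-.5+200,(y+.5)/5-.5+130)
D=lambda x,y:((x+.5)/5-.5+220,(y+.5)/5-.5+130)
for n,a,b in [("backL",(342,158),(313,164)),("backR",(460,270),(389,287)),("leftF",(188,212),(151,192)),("leftB",(323,157),(294,160)),("rightF",(318,348),(230,338)),("rightB",(460,284),(384,298))]:
    print(n,tri(S(*a),D(*b)),"at z=.0625:",tray(onz(cs["scene"],S(*a),.0625)).round(4),tray(onz(cs["side"],D(*b),.0625)).round(4))
```

```text
backL (array([0.0585, 0.0627, 0.0551]), np.float64(0.0012)) at z=.0625: [0.0529 0.0544 0.0625] [0.0553 0.0552 0.0625]
backR (array([ 0.0553, -0.0558,  0.0592]), np.float64(0.001)) at z=.0625: [ 0.0527 -0.0593  0.0625] [ 0.054  -0.0584  0.0625]
leftF (array([-0.041 ,  0.0681,  0.0584]), np.float64(0.0017)) at z=.0625: [-0.0441  0.0627  0.0625] [-0.042   0.0647  0.0625]
leftB (array([0.0476, 0.0659, 0.0587]), np.float64(0.0014)) at z=.0625: [0.0445 0.0611 0.0625] [0.0463 0.0626 0.0625]
rightF (array([-0.041 , -0.0627,  0.0584]), np.float64(0.0017)) at z=.0625: [-0.044  -0.0673  0.0625] [-0.042  -0.0656  0.0625]
rightB (array([ 0.0476, -0.0662,  0.0616]), np.float64(0.0022)) at z=.0625: [ 0.0461 -0.0683  0.0625] [ 0.0479 -0.0656  0.0625]
```

Run:
```python
from h import *
H=np.array([.4035,-.2415,0]); y=np.deg2rad(22.8)
import pickle
cs=pickle.load(open("c0.pkl","rb")); print("hammer handle end",onz(cs["scene"],(152,216),.01),"vise top",onz(cs["scene"],(274,312),.08))
robot.open_gripper()
robot.goto(H+[0,0,.15],ori(y)); robot.servo_line(H+[0,0,.020+TR],v=.15)
robot.clamp(40); robot.hold(.2)
print(robot.read_gripper_width(),robot.read_time(),robot.read_eef_pos())
for n in ["scene","wrist"]:
    c=robot.camera(n); cv2.imwrite(f"pics/{n}4.png",c["image"][:,:,::-1])
```

```text
hammer handle end [0.28262951 0.12395853 0.01      ] vise top [ 0.31516507 -0.33851839  0.08      ]
0.007958269479178286 30.9833 [ 0.40351652 -0.24149604  0.03399947]
```

View pics/scene4.png

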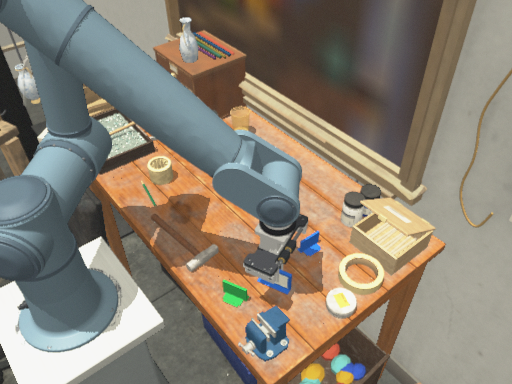

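View pics/wrist4.png

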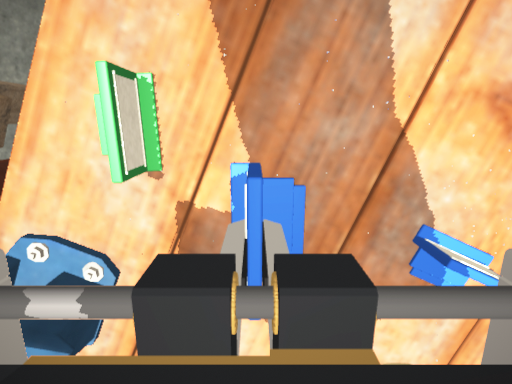

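The gripper closed to 8.0 mm on the plate. The plate's +y end is at wrist (254,164). I'll check the grip's offset along the plate from that.

Run:
```python
from h import *
c=robot.camera("wrist"); p=robot.read_eef_pos(); R=Ro.from_euler('z',np.deg2rad(22.8)).as_matrix()
im=c["image"]
crop(im,200,140,330,260,5,"pics/w5.png")
for uv,z in [((247.5,163),.055),((261.5,163),.055),((305,186),.004),((293,178),.004),((232,163),.004)]:
    print(uv,(R.T@(onz(c,uv,z)-[p[0],p[1],0])).round(4))
```

```text
(247.5, 163) [-0.0032  0.0492  0.055 ]
(261.5, 163) [0.0035 0.0492 0.055 ]
(305, 186) [0.0336 0.0271 0.004 ]
(293, 178) [0.0255 0.0324 0.004 ]
(232, 163) [-0.0143  0.0423  0.004 ]
```

View pics/w5.png

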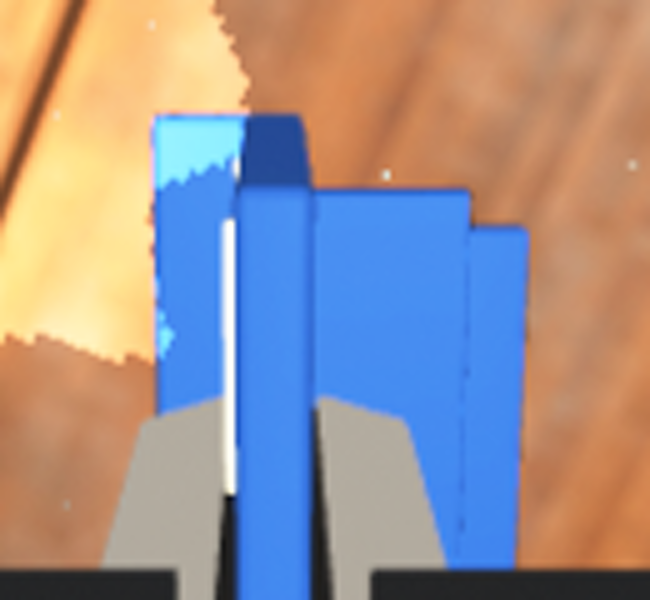

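Run:
```python
from h import *
p=robot.read_eef_pos()
robot.servo_line(p+[0,0,.09],v=.15)
robot.goto(tw(-.125,-.0023,.09+.020+TR),ori(YAW)); robot.servo_line(tw(-.118,-.0023,.026+TR),v=.12)
robot.hold(.1); b=robot.read_force(); print("base",b.round(2)); np.save("base.npy",b)
robot.servo_line(tw(-.118,-.0023,.0205+TR),v=.03); print((robot.read_force()-b).round(2),robot.read_time())
for n in ["scene","side","wrist"]:
    c=robot.camera(n); cv2.imwrite(f"pics/{n}6.png",c["image"][:,:,::-1])
    if n=="side": crop(c["image"],190,130,340,240,5,"pics/d6.png")
    if n=="wrist": crop(c["image"],180,60,420,260,3,"pics/w6.png")
```

```text
base [-0.21  0.73 -0.22]
[ 0.06 -0.38  0.76] 34.1833
```

View pics/w6.png

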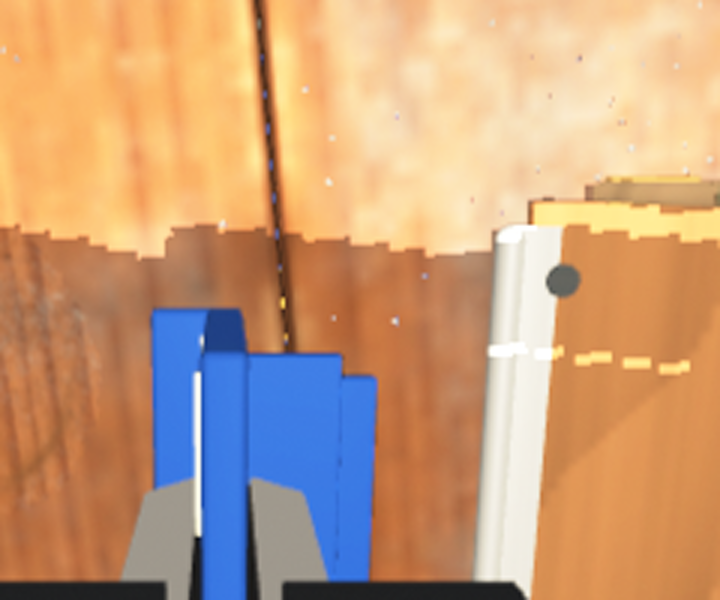

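View pics/d6.png

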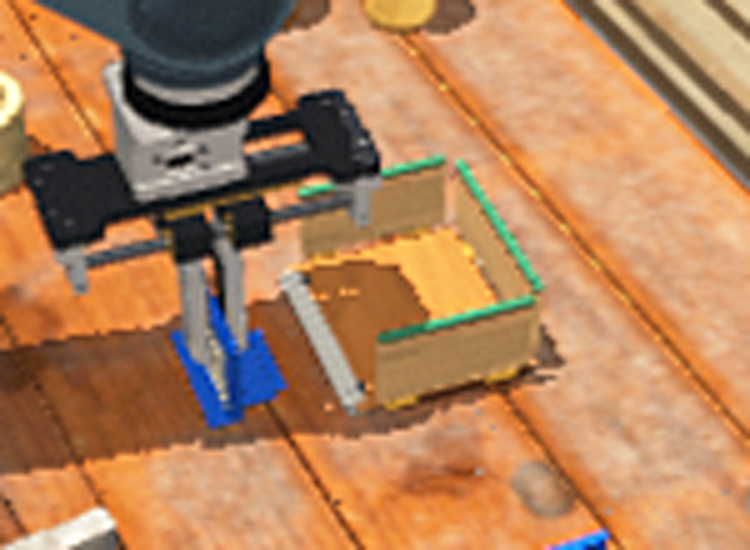

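Run:
```python
from h import *
c=robot.camera("wrist")
W=lambda x,y:((x+.5)/3-.5+180,(y+.5)/3-.5+60)
def L(n,a,b,z):
    p,q=tray(onz(c,W(*a),z)),tray(onz(c,W(*b),z)); d=p-q; print(n,p.round(4),q.round(4),"dev deg",np.degrees(np.arctan2(d[0],d[1])).round(2))
L("lip front",(497,236),(477,578),.012)
L("lip back",(563,228),(533,598),.013)
L("tongue tip",(376,378),(370,578),.004)
L("ledge",(153,310),(155,480),.004)
L("plate front top",(203,352),(203,575),.055)
```

```text
lip front [-0.0622  0.0562  0.012 ] [-0.0613 -0.019   0.012 ] dev deg -0.72
lip back [-0.0493  0.0578  0.013 ] [-0.0487 -0.0234  0.013 ] dev deg -0.38
tongue tip [-0.0843  0.0249  0.004 ] [-0.0838 -0.0227  0.004 ] dev deg -0.62
ledge [-0.1332  0.04    0.004 ] [-0.1334  0.0013  0.004 ] dev deg 0.39
plate front top [-0.1212  0.04    0.055 ] [-0.1214  0.0011  0.055 ] dev deg 0.31
```

Measured in the wrist view, the holder is centred (its edge at y = +40 mm) and square to the lip within about 1°. The lip front is at about -61.7 mm. Now I'll insert it under guard.

Run:
```python
from h import *
b=np.load("base.npy"); ax=RT@np.array([1.,0,0])
robot.clamp(60)
x=-.118
while x<-.056:
    x+=.006 if x<-.08 else (.002 if x<-.070 else .0007)
    robot.servo_line(tw(x,-.0023,.0205+TR),v=.04); F=RT.T@(robot.read_force()-b)
    t=tray(robot.read_eef_pos())
    print(round(x,4),t.round(4),F.round(1))
    if F[0]<-32 or abs(F[1])>12 or abs(F[2])>20 or (F[0]<-8 and x<-.075): print("stop");break
robot.hold(.2)
print((RT.T@(robot.read_force()-b)).round(1),tray(robot.read_eef_pos()).round(4),robot.read_gripper_width(),robot.read_time())
for n in ["scene","side","wrist"]:
    c=robot.camera(n)
    if n=="scene": crop(c["image"],180,130,330,240,5,"pics/s7.png")
    if n=="side": crop(c["image"],210,130,360,240,5,"pics/d7.png")
    if n=="wrist": crop(c["image"],180,60,420,260,3,"pics/w7.png")
```

```text
-0.112 [-0.1116 -0.0023  0.0346] [-0.5 -0.8 -0.9]
-0.106 [-0.1057 -0.0023  0.0345] [ 1.  -0.8 -0.9]
-0.1 [-0.0997 -0.0023  0.0346] [ 1.3 -0.7 -0.5]
-0.094 [-0.0937 -0.0023  0.0346] [ 0.6 -0.5 -0.7]
-0.088 [-0.0877 -0.0023  0.0346] [ 0.6 -2.2 -0.9]
-0.082 [-0.0817 -0.0023  0.0346] [-0.5 -0.2 -0.8]
-0.076 [-0.0757 -0.0023  0.0346] [ 0.7 -0.9 -0.5]
-0.074 [-0.074  -0.0023  0.0345] [-0.3 -0.5 -0.5]
-0.072 [-0.072  -0.0023  0.0345] [ 0.4 -0.6 -1.3]
-0.07 [-0.071  -0.0023  0.0341] [-4.2 -1.2  1.3]
-0.0693 [-0.0702 -0.0022  0.0341] [-5.  -0.6  1. ]
-0.0686 [-0.0694 -0.0022  0.0341] [-4.9 -1.3 -0. ]
-0.0679 [-0.0688 -0.0022  0.0341] [-4.4 -1.2  0.7]
-0.0672 [-0.0681 -0.0022  0.0341] [-5.3 -1.3  0. ]
-0.0665 [-0.0675 -0.0022  0.0341] [-5.  -1.9  1.8]
-0.0658 [-0.0669 -0.0022  0.0341] [-6.  -1.6  2.5]
-0.0651 [-0.0663 -0.0022  0.0341] [-7.1 -0.8  2.1]
-0.0644 [-0.0658 -0.0022  0.0341] [-7.6 -0.6  4.2]
-0.0637 [-0.0657 -0.0022  0.0341] [-10.   -1.8   7.3]
-0.063 [-0.0656 -0.0022  0.0342] [-12.9  -0.9   9.5]
-0.0623 [-0.0656 -0.0022  0.0342] [-14.9  -2.4  11.8]
-0.0616 [-0.0655 -0.0022  0.0342] [-17.4  -2.1  15.8]
-0.0609 [-0.0654 -0.0022  0.0342] [-21.3  -2.7  18.3]
-0.0602 [-0.0654 -0.0022  0.0343] [-23.2  -2.9  21.3]
stop
[-23.1  -2.5  21.5] [-0.0654 -0.0022  0.0343] 0.007618996695180132 41.15
```

View pics/w7.png

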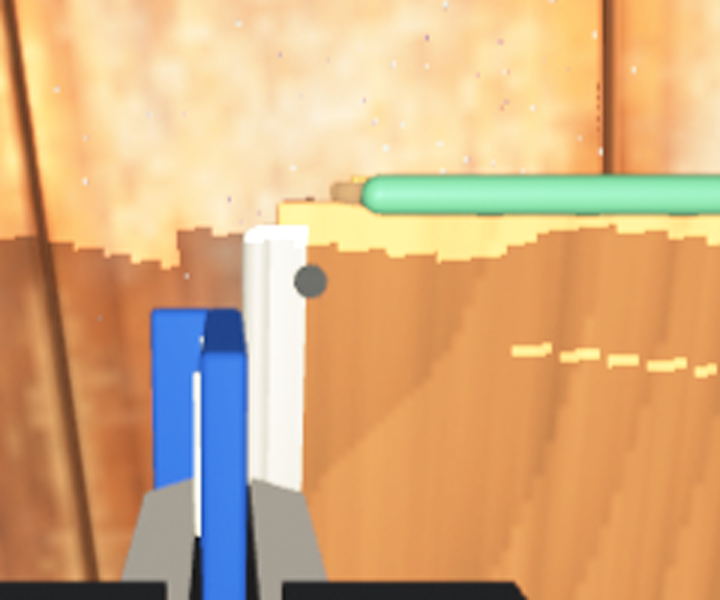

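View pics/d7.png

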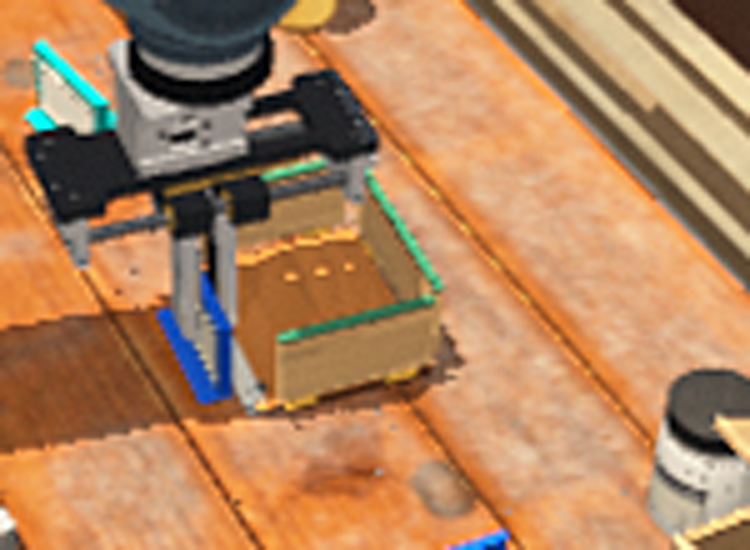

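Run:
```python
from h import *
b=np.load("base.npy")
for i in range(3):
    robot.hold(.5); print((RT.T@(robot.read_force()-b)).round(1),tray(robot.read_eef_pos()).round(4),robot.read_gripper_width(),np.abs(robot.read_joint_vel()).max().round(5),np.degrees((Ro.from_rotvec(ori(YAW)).inv()*Ro.from_rotvec(robot.read_ee_rot())).magnitude()).round(2))
c=robot.camera("wrist")
W=lambda x,y:((x+.5)/3-.5+180,(y+.5)/3-.5+60)
for n,p,z in [("lip front L end",(244,240),.012),("ledge L",(153,310),.004),("plate top back",(246,352),.055),("plate top front",(202,352),.055),("left bead",(500,195),.0625)]:
    print(n,tray(onz(c,W(*p),z)).round(4))
c=robot.camera("scene"); cv2.imwrite("pics/s8.png",c["image"][:,:,::-1])
```

```text
[-22.4  -2.7  21.8] [-0.0654 -0.0022  0.0343] 0.007455109956855814 0.00129 0.83
[-23.5  -2.4  21.6] [-0.0654 -0.0022  0.0343] 0.007852002402086009 0.00233 0.83
[-23.5  -4.1  20.8] [-0.0654 -0.0022  0.0343] 0.007746762357436508 0.00126 0.83
lip front L end [-0.0615  0.0555  0.012 ]
ledge L [-0.0811  0.04    0.004 ]
plate top back [-0.0614  0.0402  0.055 ]
plate top front [-0.0685  0.0402  0.055 ]
left bead [-0.0245  0.065   0.0625]
```

View pics/s8.png

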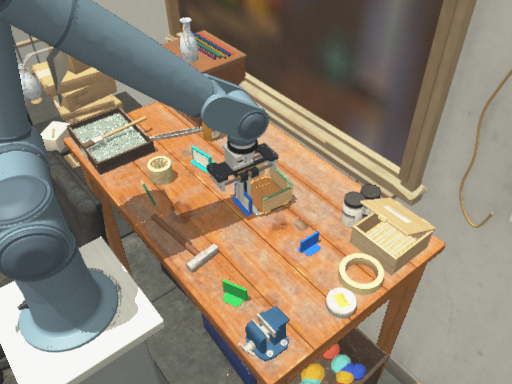

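The plate is flush: its back face is at -61.4 mm against the lip at -61.5 mm. It is centred and stable, the walls are upright, and the bystanders I can see (mould and tape roll) are at their first-picture positions. Handing in.

```bash
python3 -c "
from plant import robot
print(robot.read_time()); robot.hand_in()"
```

```text
42.9
the job is handed in; nothing more can be done
```

The tray is set up and I handed the job in at 42.9 s, with the gripper still pressing the label holder home. No verdict is reported.

**Walls:** I pushed the left, right and back walls up to their stops, feeling 4–7 N at each. In the scene and side views afterwards, the top edges lay about 1–4 mm from the hinge lines, so all three were upright.

**Label holder:** I gripped the large blue holder by its plate (8 mm opening), carried it to the tray front and slid its tongue under the lip. The spring bar was met about 6 mm before home, then the push hit a hard stop.

**Last checks:**

| Check | Result |
|---|---|
| Plate back face (tray x) | -61.4 mm, against lip at -61.5 mm |
| Sideways position | plate edge at 40 mm, so centred |
| Tool tilt from nominal | 0.8° |
| Push | 23 N, steady over 1.5 s |

- **Disagreements:** one early reading of the right wall's lean (0.16 rad) fitted poorly and I did not rely on it. Crossing the two views put the back wall's left end about 7 mm too low, but each view cast onto the expected height agreed with upright.
- **Vertical force:** about 21 N of upward force also appeared while pressing. I left it, because the position was stable and well under the force limits.
- **Not fully checked:** in the last picture the mould and tape roll were where they started. The arm or gripper hid the tumbler and part of the jar, so I could not confirm those two. My pushes stayed well clear of them.

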